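Fit the drive disc on a thread winder

TASK

Fit the loose holed aluminium disc to the winder: lower it over the spindle, turn it until all four holes line up with the studs, and slide it gently down until it lies flush on the hub's pads, then let go of it. Do not force or drop it against the winder, and leave the spools and the wrench alone.

Things in the scene. Friction and masses are not known exactly. Their poses are not given: they have to be found in the camera images.
- disc: Loose aluminium disc, 0.34 to 0.61 kg, 124 mm across, 8 mm thick; at first flat, tube up, on a 5 mm thick rubber mat. Four through holes, 13.5 mm in diameter, centres 42 mm from the axis on the disc's +x, +y, -x and -y. Origin: on the axis at the underside; z up along the tube. Off the holes it rests on the stud tips, underside 22 mm above the pads; lined up, it slides down.
- disc_tube (a point): Centre of the top end of the hollow hexagonal grip tube that stands from the disc's middle: 58 mm above the disc's underside (50 mm above its upper face). The tube is 34 mm across flats; two flats face the disc's +x and -x. A hexagonal bore, 16.6 mm across flats, runs through tube and disc and is open at both ends. Axes as the disc's.
- winder: Fixed winder, grey housing 170 x 150 x 70 mm (x, y, z); origin at its underside's middle, z up. On it a dark round hub, 128 mm across, face 79 mm above the bench, bears an upright spindle, four studs and, midway between these, four black springy pads (3 mm high, giving 1.8 mm). A brake holds the hub (slips above 3 N m). Pressing or knocking the disc on it with over 30 N harms it; use 4 to 10.
- winder_seat (a point): Spindle axis at the height of the hub's pad tops: the disc's origin lies here when home. Round it stand four round-tipped studs, 10 mm in diameter, 22 mm tall, 90 degrees apart, 42 mm from the axis. The hub has stopped at any angle, unrelated to the housing or to this point's x, y axes and in no measured pose: see it or find it by feel. Any of four turns fits.
- spindle_tip (a point): Highest point of the plain steel spindle in the middle of the hub: 14 mm in diameter, upright, round tip 67 mm above winder_seat.
- spool_a: Bystander: loose dark plum thread spool, 60 mm across, 130 mm tall, standing; origin at the centre of its underside. Leave alone.
- spool_b: Bystander: loose cream thread spool, 60 mm across, 130 mm tall, standing; origin at the centre of its underside. Leave alone.
- wrench: Bystander: loose steel wrench, 160 mm long, lying flat; origin at the middle of its underside. Leave alone.
Things that resemble listed ones, but are neither listed nor needed, are in the scene too. Of the things like the winder, leave any that is yellow; of the rest the smaller one is meant.

How it is judged:
By the outcome, as a careful person would: the job done as asked, in the order asked, and still so for the second after the job is handed in, with the robot touching nothing.
It also fails if it takes over 72 s, if anything falls off the work surface, if the arm or the gripper's body presses on something with over 40 N, if the wrist force passes 120 N, or if a joint passes its speed limit or range.

ROBOT

A 6-joint arm with a two-finger parallel gripper is mounted at the origin on the work surface. World frame = base frame: x ahead of the robot, y to its left, z up, the work surface at z = 0. Lengths are in m, angles in rad, forces in N, time in s.
With the tool pointing down it reaches from about 0.375 to 0.925 m from the base axis. Payload 5.7 kg.
Tool frame: the origin (TCP) lies midway between the tips of the shut fingers; the grasp point (between the pads) lies 19 mm behind it; z points along the fingers, y is the line along which they close (so a half turn about z gives the same grasp; the last joint's range is limited). The gripper opens to 88 mm and grips with 3 to 60 N. Pads are 20 mm wide; open, the fingers measure 115 mm over their backs; the gripper's body (75 mm by 178 mm) begins 61 mm behind the grasp point.
Start: joints at [1.064, 0.359, 1.51, -0, 1.272, -0.115], TCP at [0.229, 0.555, 0.223] pointing down, gripper open.
Joint ranges: [-2.97, 2.97], [-1.01, 2.36], [0.21, 2.38], [-0.96, 4.11], [0.2, 2.71], [-2.98, 2.98]. Speed limits (rad/s): [2.39, 2.39, 3.14, 3.14, 3.14, 3.14].

INTERFACE

Orientations are given as a unit quaternion [x, y, z, w].
In Python, from bench import move_ptp, servo_line, goto_joints, move_gripper, sleep, inverse_kinematics, capture, PlanningError, close_job, spot_in, silhouettes, current_clock, current_joint_pos, current_qvel, current_joint_torque, current_position, current_orientation, current_force, current_torque, current_finger_gap, current_grip_force gives the robot as it stands. Calls block until the motion is done:
- move_ptp(position, orientation): joint-space move of the TCP to a pose.
- servo_line(position, orientation=None, rate=0.15, contact_N=None): straight line of the TCP; orientation=None keeps the orientation; rate is the mean speed in m/s. With contact_N (N) it stops when the force on the tool has changed by that much, and returns True; else False.
- goto_joints(angles): joint-space move.
- move_gripper(opening): finger opening in m; the grip force is fixed at half the most; returns when the fingers have stopped.
- sleep(seconds).
- inverse_kinematics(position, orientation): joint angles nearest the present ones, or None.
- capture(name): name is "side" or "top" or "wrist"; returns a dict with "image" (400x640x3 uint8, blue, green, red), "range_z" (400x640 float32, m along the optical axis (not along the pixel's ray), 0 where there is no reading), "intrinsics" (3x3 intrinsics, pixels), "R" (3x3) and "t" (3): a world point X has camera coordinates R X + t. Camera axes: x right, y down, z forward; pixel columns grow to the right and rows downward; lengths in m; the calibration is good to about 2 mm. A picture is of the moment at which its call begins.
A pose or a line that the arm cannot do raises PlanningError and nothing moves.
- close_job(): hands the job in; it is judged then, once.
Trained networks look in the newest picture that a camera, given by its name, has taken for a name from the list of things; names that differ only in an ending like _2 or _b are one class to them, and where a whole thing is asked for, a point or a joint stands for the part that bears it (a point fixed in the world has none). Each returns a list of dicts, best first, with "conf" (0 to 1); they miss things now and then, are a little off and sometimes report something else, mostly with a low value. They report only what shows in the picture. A call takes as long as a camera call. They do not tell look-alikes from the thing itself.
- spot_in(camera, query): "xy" ([column, row] in pixels, amid what is visible of it).
- silhouettes(camera, query): "region" (400x640 bool, what is visible of it) and "xy" ([column, row] in pixels, amid what is visible of it).
Readings, each from a call of its own:
- current_clock(): time.
- current_joint_pos(): joint angles.
- current_qvel(): joint speeds.
- current_joint_torque(): joint torques, N m.
- current_position(): TCP position.
- current_orientation(): TCP orientation.
- current_force(): force on the tool from outside, world axes, zero at the start.
- current_torque(): the same for the moment, N m.
- current_finger_gap(): finger opening in m.
- current_grip_force(): force on a finger pad.
Only numpy, scipy, OpenCV 4.12 (cv2) and the standard library are available. Lean on these libraries where they do the work, as an engineer would, in place of code of your own. Each camera call takes 0.05 s, during which the arm holds its last target. There are 200 camera calls.

## Working session

There is one attempt and no reset: what is moved stays moved. The work goes in short steps, each a Python script; the robot and the scene stay as the last script left them, time stands still between calls to the robot, and variables do not carry over. Pictures are saved under pics/ and viewed, at most 10 in all, crops included, and the job is handed in when it is done.

```bash
ls; mkdir -p pics
python3 - <<'E'
from bench import *
import cv2,numpy as np
a=capture("top");b=capture("side")
cv2.imwrite("pics/a.png",np.vstack([a["image"],b["image"]])[:, :] if 0 else cv2.resize(np.vstack([a["image"],b["image"]]),(480,600)))
cv2.imwrite("pics/top.png",a["image"])
for c in("top","side"):
  for q in("disc","winder"):
    for s in spot_in(c,q): print(c,q,s)
print(current_clock(),current_orientation(),a["intrinsics"],a["R"],a["t"])
np.savez("top.npz",**a);np.savez("side.npz",**b)
E
```

```text
pics
top disc {'xy': [405.3, 204.7], 'conf': 0.66}
top disc {'xy': [337.5, 138.9], 'conf': 0.58}
top winder {'xy': [171.4, 251.3], 'conf': 0.86}
top winder {'xy': [266.6, 284.7], 'conf': 0.82}
top winder {'xy': [291.9, 206.1], 'conf': 0.59}
side disc {'xy': [325.2, 171.3], 'conf': 0.78}
side winder {'xy': [327.9, 375.1], 'conf': 0.94}
side winder {'xy': [300.6, 239.6], 'conf': 0.91}
side winder {'xy': [370.1, 281.2], 'conf': 0.68}
0.3 [ 1.94641177e-01  9.80874449e-01 -3.36074772e-04 -1.16204974e-04] [[428.68690384   0.         319.15324818]
 [  0.         428.68690384 201.24696029]
 [  0.           0.           1.        ]] [[ 2.30974969e-02 -9.99732760e-01 -9.55700671e-04]
 [-9.93135711e-01 -2.28354164e-02 -1.14717058e-01]
 [ 1.14664577e-01  3.59881736e-03 -9.93397747e-01]] [0.06974568 0.54705175 1.57112928]
```

View pics/top.png

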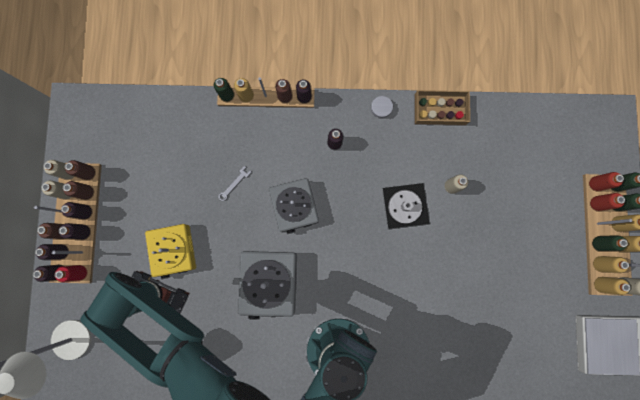

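View pics/a.png

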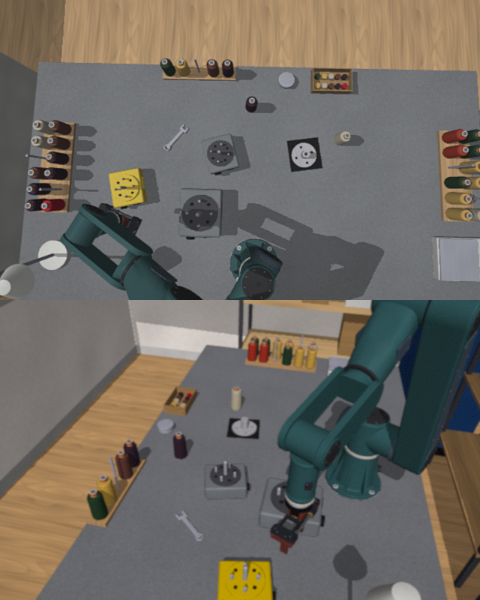

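The top view shows the disc on its mat at about (407,206) and the cream spool nearby at (457,184). The smaller grey winder is at (294,205), and the larger grey and yellow ones are to be left.

```bash
cat > h.py <<'E'
from bench import *
import numpy as np,cv2
from scipy.spatial.transform import Rotation as Ro
def ray(c,u,v,z):
    "world point on pixel ray at world height z"
    R,t,K=c["R"],c["t"],c["intrinsics"]
    o=-R.T@t; d=R.T@np.linalg.inv(K)@[u,v,1]
    return o+d*(z-o[2])/d[2]
def cloud(c):
    K=c["intrinsics"];Z=c["range_z"]
    v,u=np.mgrid[:400,:640]
    P=np.stack([(u-K[0,2])/K[0,0]*Z,(v-K[1,2])/K[1,1]*Z,Z],-1)
    return (P-c["t"])@c["R"]
def down(yaw): # tool y axis direction = yaw+90 flipped
    return (Ro.from_euler("z",yaw)*Ro.from_quat([1,0,0,0])).as_quat()
E
python3 - <<'E'
from h import *
a=dict(np.load("top.npz"))
P=cloud(a)
for n,(u,v) in dict(disc=(407,206),winder=(294,205),spoolb=(457,184)).items(): print(n,ray(a,u,v,.09 if n=="winder" else .013),P[v,u])
for (u,v) in [(20,0),]: pass
w=ray(a,294,205,.082); 
c=capture("wrist");print("R",c["R"]);print("cam",-c["R"].T@c["t"],current_position(),c["intrinsics"][0,0])
print(Ro.from_quat(current_orientation()).as_matrix())
E
```

```text
disc [ 0.5369986  -0.24967422  0.013     ] [ 0.53761826 -0.25082633  0.00731225]
winder [0.52287997 0.17227749 0.09      ] [0.52183199 0.17165582 0.09996089]
spoolb [ 0.62540219 -0.43954265  0.013     ] [ 0.60950516 -0.40844931  0.11003069]
R [[ 3.81663398e-01  9.24301297e-01 -4.03446616e-04]
 [ 8.88696353e-01 -3.66841319e-01  2.75038615e-01]
 [ 2.54070548e-01 -1.05330714e-01 -9.61433096e-01]]
cam [0.15912826 0.58282244 0.38427757] [0.22902914 0.55436683 0.22242208] 347.79732301127734
[[-9.24212024e-01  3.81879645e-01 -2.64875535e-04]
 [ 3.81879732e-01  9.24211905e-01 -4.74111989e-04]
 [ 6.37474045e-05 -5.39330600e-04 -9.99999853e-01]]
```

Run:
```python
from h import *
move_ptp([.522,.172,.29],down(np.radians(108)))
print(current_clock())
c=capture("wrist");np.savez("w1.npz",**c)
for q in("winder","spindle_tip"): print(q,spot_in("wrist",q))
move_ptp([.537,-.25,.25],down(np.radians(65)))
d=capture("wrist");np.savez("d1.npz",**d)
for q in("disc","disc_tube"): print(q,spot_in("wrist",q))
print(current_clock())
cv2.imwrite("pics/w1.png",c["image"]);cv2.imwrite("pics/d1.png",d["image"])
```

```text
2.125
winder [{'xy': [322.5, 159.7], 'conf': 0.64}, {'xy': [109.6, 52.2], 'conf': 0.62}]
spindle_tip [{'xy': [323.4, 161.1], 'conf': 0.82}, {'xy': [111.6, 51.6], 'conf': 0.75}]
disc [{'xy': [311.8, 160.3], 'conf': 0.91}]
disc_tube [{'xy': [313.7, 163.6], 'conf': 0.7}]
3.9917
```

View pics/w1.png

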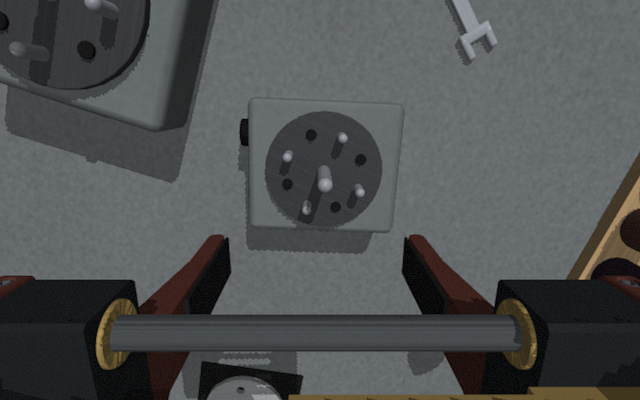

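View pics/d1.png

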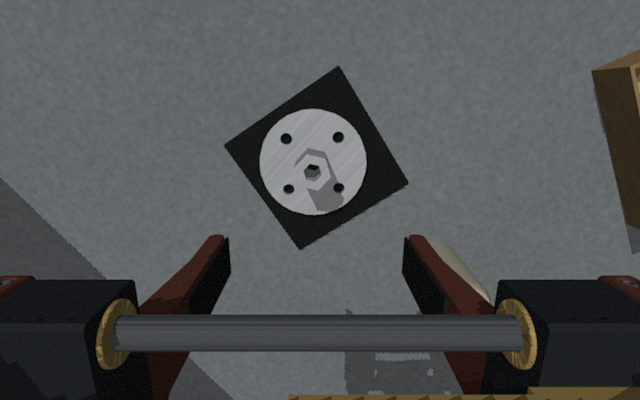

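In the wrist views the winder's stud tips are at about (342,137), (288,156), (360,190) and (306,207), with the spindle between them. The disc's holes are at (286,138), (338,137), (289,188) and (338,188), with the hex tube near (313,170). Next I'll measure both metrically and rectify the tube top to get the flats.

Run:
```python
from h import *
from scipy.optimize import least_squares
def fit4(pts,r=.042):
    pts=np.array(pts)[:,:2]; c0=pts.mean(0)
    a0=np.arctan2(*(pts-c0).T[::-1])
    th=np.angle(np.exp(4j*a0).mean())/4
    f=lambda p:(p[:2]+r*np.stack([np.cos(p[2]+np.round((a0-th)/(np.pi/2))*np.pi/2),np.sin(p[2]+np.round((a0-th)/(np.pi/2))*np.pi/2)],-1)-pts).ravel()
    s=least_squares(f,[*c0,th]); return s.x[:2],np.degrees(s.x[2]),np.abs(s.fun).max()
w=dict(np.load("w1.npz"));P=cloud(w)
near=np.hypot(P[...,0]-.522,P[...,1]-.172)<.07
for lo,hi in((.09,.12),(.125,.16)):
    m=(near&(P[...,2]>lo)&(P[...,2]<hi)).astype(np.uint8)
    n,l,st,ce=cv2.connectedComponentsWithStats(m)
    for i in range(1,n):
        if st[i,4]>4: print(lo,ce[i].round(1),st[i,4],np.median(P[l==i],0).round(4),P[l==i][:,2].max())
print("hub z",np.median(P[near&(P[...,2]>.074)&(P[...,2]<.09)][:,2]))
tips=[(342,137),(288,155),(360,189),(306,207)]
print("studs approx",fit4([ray(w,u,v,.102) for u,v in tips]), "spindle",ray(w,323.4,175,.145))
d=dict(np.load("d1.npz"));Q=cloud(d)
g=cv2.cvtColor(d["image"],cv2.COLOR_BGR2GRAY)
H=[]
for u,v in[(286,138),(338,137),(289,188),(338,188)]:
    p=g[v-8:v+9,u-8:u+9]; m=p<55; yy,xx=np.nonzero(m); 
    H.append(ray(d,u-8+xx.mean(),v-8+yy.mean(),.0125)); print((u-8+xx.mean()).round(1),(v-8+yy.mean()).round(1),m.sum())
c,th,e=fit4(H);print("disc",c,th,e)
t=np.hypot(Q[...,0]-c[0],Q[...,1]-c[1])<.03
t&=(Q[...,2]>.055)&(Q[...,2]<.075)
print("tube",Q[t].mean(0),t.sum())
# rectified views: tube top plane (z=.063) and studs plane (z=.1), 0.2mm... x right,y up
def rect(c,cx,cy,z,half,n=400):
    s=np.float32([[cx-half,cy+half,z],[cx+half,cy+half,z],[cx+half,cy-half,z],[cx-half,cy-half,z]])
    q=(c["R"]@s.T).T+c["t"]; q=(c["intrinsics"]@q.T).T; q=q[:,:2]/q[:,2:]
    M=cv2.getPerspectiveTransform(np.float32(q),np.float32([[0,0],[n,0],[n,n],[0,n]]))
    return cv2.warpPerspective(c["image"],M,(n,n),flags=cv2.INTER_CUBIC)
A=rect(d,*c,.063,.04)
B=rect(w,.522,.172,.102,.06)
cv2.imwrite("pics/rect.png",np.hstack([A,B]))
```

```text
0.09 [342.6 137.3] 87 [0.5341 0.2189 0.1018] 0.10446473986497787
0.09 [287.6 156. ] 88 [0.4873 0.1842 0.102 ] 0.10473354967774867
0.09 [323.8 170.5] 73 [0.5262 0.1829 0.1061] 0.119542664346147
0.09 [359.5 191. ] 89 [0.5691 0.1722 0.1018] 0.10546158854836507
0.09 [306.7 208.2] 90 [0.5225 0.1374 0.1014] 0.10473795533728901
0.125 [325.  182.4] 233 [0.5277 0.1792 0.1458] 0.15080061065315264
hub z 0.07874952132983018
studs approx (array([0.52770381, 0.17936843]), np.float64(-7.973575157592539), np.float64(0.0018673566664456909)) spindle [0.52424493 0.18508301 0.145     ]
285.6 138.3 83
337.7 136.8 82
288.4 188.5 65
338.0 187.3 71
disc [ 0.53568592 -0.24249343] 21.672384809845497 0.0004453380743167923
tube [ 0.53647224 -0.24221966  0.06241529] 778
```

View pics/rect.png

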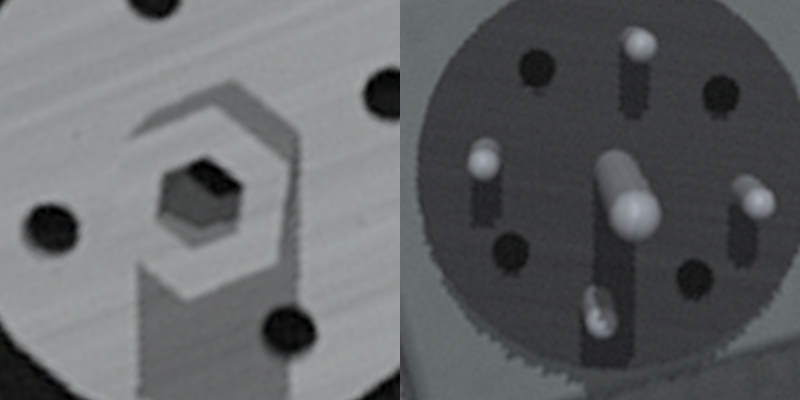

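The tube's corner axis lies at about 83°, so with the hole angle of 21.7° (mod 90) the flats' normals are at 51.7°, 111.7° and 171.7°. The studs are at about -8.1° and the axis at (0.5277, 0.1790). I'll grasp now.

Run:
```python
from h import *
o=down(np.radians(81.7)); x,y=.5361,-.2423
move_gripper(.062)
move_ptp([x,y,.10],o)
print(servo_line([x,y,.032],rate=.06,contact_N=6),current_position())
move_gripper(0.0)
print(current_finger_gap(),current_grip_force(),current_force(),current_position())
servo_line([x,y,.06],rate=.06)
print(current_finger_gap(),current_force(),current_torque())
servo_line([x,y,.235],rate=.15)
move_ptp([.5277,.179,.235],down(np.radians(81.7+60.2)))
print(current_clock(),current_position(),current_joint_pos(),current_force(),current_torque(),current_finger_gap())
c=capture("wrist");np.savez("w2.npz",**c);cv2.imwrite("pics/w2.png",c["image"])
```

```text
False [ 0.53646064 -0.24248725  0.03241391]
0.033972337173525186 30.00028113994631 [-0.61594091  0.62024736  2.09798413] [ 0.53607415 -0.24231537  0.03213592]
0.033663213487272976 [-0.47716314 -0.84770215 -5.37574443] [-0.06030528  0.09157925  0.02639474]
10.5667 [0.52821285 0.17803803 0.23499137] [ 2.01611945e-01  2.86428781e-01  1.58710303e+00 -6.65305106e-04
  1.26784740e+00 -7.02588982e-01] [ 0.36198726  0.56861757 -4.23506773] [-0.04345145 -0.0339685   0.00499832] 0.03395728243899189
```

View pics/w2.png

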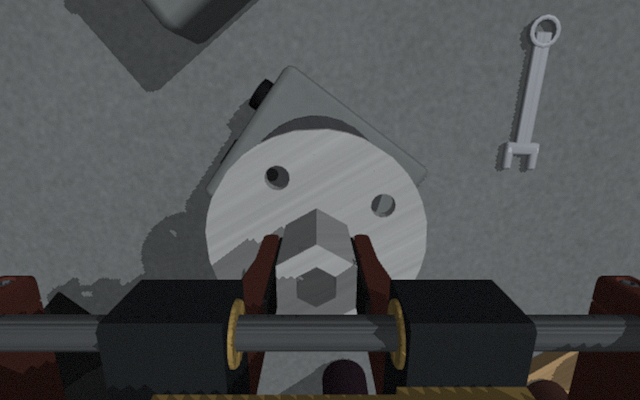

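The disc is held across two flats, with holes visible at (277,178) and (383,205). Next I'll measure how it sits in the hand.

Run:
```python
from h import *
for i in range(2): print(current_position(), Ro.from_quat(current_orientation()).as_euler("ZYX",degrees=True)); sleep(.1)
d=dict(np.load("w2.npz"));Q=cloud(d)
g=cv2.cvtColor(d["image"],cv2.COLOR_BGR2GRAY)
cands=(np.abs(Q[...,2]-.216)<.004)&(np.hypot(Q[...,0]-.528,Q[...,1]-.178)<.07)
zf=np.median(Q[cands][:,2]);print("face z",zf)
# plane tilt
A=np.c_[Q[cands][:,:2]-[.528,.178],np.ones(cands.sum())];print("tilt",np.linalg.lstsq(A,Q[cands][:,2],rcond=None)[0])
H=[]
for u,v in[(277,178),(383,205)]:
    r=15;p=g[v-r:v+r+1,u-r:u+r+1]; bg=np.median(p)
    m=(p<bg-22).astype(np.uint8)
    n,l,st,ce=cv2.connectedComponentsWithStats(m);i=1+st[1:,4].argmax()
    cnt=cv2.findContours((l==i).astype(np.uint8),0,2)[0][0]; e=cv2.fitEllipse(cv2.convexHull(cnt)); print(e,st[i])
    H.append(ray(d,u-r+e[0][0],v-r+e[0][1],zf)[:2])
H=np.array(H);print(H,np.linalg.norm(H[1]-H[0]),"expect",.042*2**.5)
dv=H[1]-H[0];n=np.array([-dv[1],dv[0]]);n/=np.linalg.norm(n);mid=H.mean(0)
for s in(1,-1): print("centre",mid+s*n*.0297)
print("angle",np.degrees(np.arctan2(dv[1],dv[0]))%90-45)
# rim circle
from scipy.optimize import least_squares
m=np.zeros_like(g);m[cands]=255;m=cv2.morphologyEx(m,cv2.MORPH_CLOSE,np.ones((5,5)))
cnt=max(cv2.findContours(m,0,1)[0],key=len)[:,0]
B=np.array([ray(d,u,v,zf)[:2] for u,v in cnt if v<260]); 
B=B[np.abs(np.hypot(*(B-[.528,.178]).T)-.062)<.005]
print("rim",least_squares(lambda p:np.hypot(B[:,0]-p[0],B[:,1]-p[1])-p[2],[.528,.178,.062],loss="soft_l1",f_scale=.0005).x,len(B))
t=(np.abs(Q[...,2]-.266)<.004)&(np.hypot(Q[...,0]-.528,Q[...,1]-.178)<.03);print("tube",np.median(Q[t],0),t.sum())
```

```text
[0.52826541 0.17790173 0.23496659] [ 1.41796419e+02  2.72638419e-02 -1.79987440e+02]
[0.52822156 0.17795157 0.23499419] [ 1.41792577e+02  1.61195031e-02 -1.79995457e+02]
face z 0.2156367923228063
tilt [ 0.00036787 -0.0002946   0.21564932]
((15.356095314025879, 13.566865921020508), (20.55375862121582, 25.031343460083008), 123.65858459472656) [  3   3  24  23 405]
((14.917427062988281, 15.15190601348877), (22.456623077392578, 24.236980438232422), 77.69869232177734) [  3   4  25  23 436]
[[0.48659291 0.18410351]
 [0.53428937 0.21908485]] 0.05914935740596297 expect 0.05939696961967
centre [0.49287635 0.22554346]
centre [0.52800592 0.17764489]
angle -8.743084629867596
rim [0.52799097 0.17802876 0.06140155] 358
tube [0.52569269 0.18019283 0.26563781] 4442
```

Run:
```python
from h import *
from scipy.optimize import least_squares
w=dict(np.load("w1.npz"));P=cloud(w).reshape(-1,3)
def cap(x,y,r,ztop):
    s=P[(np.hypot(P[:,0]-x,P[:,1]-y)<.013)&(P[:,2]>ztop-.8*r)&(P[:,2]<ztop+.004)]
    f=least_squares(lambda p:np.linalg.norm(s-p,axis=1)-r,[x,y,ztop-r],loss="soft_l1",f_scale=.001).x
    # cylinder+hemisphere with fixed z
    f2=least_squares(lambda p:np.linalg.norm(s-[p[0],p[1],ztop-r],axis=1)-r,[x,y],loss="soft_l1",f_scale=.001).x
    return f,f2,len(s)
print(cap(.5277,.1792,.007,.149))
S=[]
for x,y in[(.5341,.2189),(.4873,.1842),(.5691,.1722),(.5225,.1374)]:
    r=cap(x,y,.005,.104);print(r);S.append(r[1])
S=np.array(S);print(S.mean(0),np.degrees(np.arctan2(*(S[0]-S[3])[::-1]))-90,np.degrees(np.arctan2(*(S[2]-S[1])[::-1])))
```

```text
(array([0.52875106, 0.17684238, 0.1417559 ]), array([0.52875893, 0.17678644]), 162)
(array([0.53456381, 0.2183667 , 0.09867722]), array([0.5345646 , 0.21830109]), 70)
(array([0.48745726, 0.18295979, 0.09880403]), array([0.48747193, 0.18294745]), 67)
(array([0.57033778, 0.17086435, 0.09893066]), array([0.57035067, 0.1708508 ]), 62)
(array([0.52275215, 0.13555417, 0.09878671]), array([0.52274728, 0.13550107]), 58)
[0.52878362 0.1769001 ] -8.122474048526243 -8.30402279533703
```

Run:
```python
from h import *
o=down(np.radians(142.3)); x,y=.5285,.1781
servo_line([x,y,.190],o,rate=.06);sleep(.3)
print(current_position(),current_force(),current_torque())
for z in(.165,.138,.124):
    h=servo_line([x,y,z],rate=.025,contact_N=4)
    print(z,h,current_position(),current_force().round(2),current_torque().round(3),current_clock())
    if h: break
```

```text
[0.52867177 0.17814602 0.19033526] [-0.48033553  0.02610542 -5.00632714] [0.02718327 0.00409956 0.02517604]
0.165 False [0.52865062 0.1781309  0.16516554] [ 0.85 -0.88 -4.48] [ 0.03  -0.002  0.034] 13.1667
0.138 False [0.52868028 0.1781387  0.13818506] [-0.05 -1.36 -4.  ] [-0.027  0.019 -0.026] 14.4
0.124 False [0.52854729 0.17813849 0.12395075] [-0.93 -0.01 -3.82] [-0.047  0.012 -0.   ] 15.1083
```

The holes are already over the studs, since the underside is now below the tips. I'll correct about 1 mm sideways and lower gently.

Run:
```python
from h import *
x,y=.5289,.1772
print(servo_line([x,y,.124],rate=.01,contact_N=4),current_position(),current_force().round(2))
h=servo_line([x,y,.1125],rate=.012,contact_N=4)
print(h,current_position(),current_force().round(2),current_torque().round(3))
if not h:
    h=servo_line([x,y,.1055],rate=.006,contact_N=5)
    print(h,current_position(),current_force().round(2),current_torque().round(3),current_clock())
```

```text
False [0.52907027 0.1771607  0.12416751] [ 0.48 -0.38 -3.85]
False [0.52898037 0.17720029 0.11257408] [-0.03  0.38 -4.13] [-0.055  0.036 -0.031]
True [0.52889651 0.17718063 0.10873144] [-0.05  0.45  4.07] [ 0.077 -0.126  0.018] 17.1667
```

Run:
```python
from h import *
print(current_force())
move_gripper(.056); x,y,z=current_position()
servo_line([x,y,.20],rate=.05);servo_line([x,y,.29],rate=.12)
print(current_force(),current_clock());sleep(.3)
c=capture("wrist");Q=cloud(c);r=np.hypot(Q[...,0]-.5288,Q[...,1]-.1769)
m=(r>.022)&(r<.036)&(np.abs(Q[...,2]-.09)<.012)
A=np.c_[Q[m][:,:2]-[.5288,.1769],np.ones(m.sum())];print("face z, tilt",np.linalg.lstsq(A,Q[m][:,2],rcond=None)[0],"expect .090")
cv2.imwrite("pics/f.png",c["image"])
```

```text
[-0.05227344  0.45313752  4.07236661]
[ 0.09597037 -0.02870201  0.78418625] 20.625
face z, tilt [0.00209804 0.00044357 0.08969368] expect .090
```

View pics/f.png

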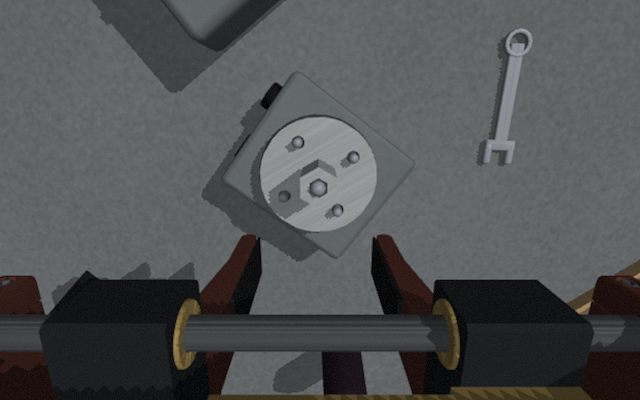

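The disc lies flat: its face is at 0.0897 m against an expected 0.090 m, with almost no tilt. Studs show through the holes at (298,142), (353,157), (337,210) and (284,196), the spindle shows through the bore at (318,187), and the gripper is clear.

```bash
python3 -c "
from bench import *
print(close_job())"
```

```text
the job is handed in; nothing more can be done
None
```

The disc is fitted on the smaller grey winder, with all four studs through its holes. It lies flush on the pads and is released; the peak press was about 8 N, and I handed the job in after about 21 s on the robot's clock.

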